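# Slide a slate under the bar clamp and pin it

## Robot

A 6-joint arm with a two-finger parallel gripper is mounted at the origin on the work surface. World frame = base frame: x ahead of the robot, y to its left, z up, the work surface at z = 0. Lengths are in m, angles in rad, forces in N, time in s.
With the tool pointing down it reaches from about 0.275 to 1 m from the base axis. Payload 8.4 kg.
Tool frame: the origin (TCP) lies on the centre line of the jaws, within the pads' length; the fingertips stand 17 mm ahead of it and the grasp point (between the pads) lies 2 mm behind it (bot.tcp_to_tips is the z of the fingertips in the tool frame, in m); z points along the fingers, y is the line along which they close (so a half turn about z gives the same grasp; the last joint's range is limited). The gripper opens to 85 mm and grips with 20 to 120 N. Pads are 22 mm wide; open, the fingers measure 114 mm over their backs; the gripper's body (76 mm by 85 mm) begins 54 mm behind the grasp point. The pads swing forward as they close: fully open they stand 13 mm farther back than shut.
Start: joints at [-1.331, 0.353, 1.633, -0, 1.155, -0.002], TCP at [0.15, -0.607, 0.248] pointing down, gripper open.
Joint ranges: [-2.63, 2.63], [-0.92, 2.1], [0.06, 2.66], [-1.3, 4.44], [0, 2.69], [-3.02, 3.02]. Speed limits (rad/s): [2.22, 2.22, 2.79, 3.14, 3.14, 3.14].

## Interface

Orientations are given as a unit quaternion [x, y, z, w].
In Python, from workcell import bot, hand, kinematics, get_obs, vision, hand_in gives the robot as it stands. The module is installed in compiled form; this text tells all that it offers. Calls block until the motion is done:
- bot.reach(position, orientation): joint-space move of the TCP to a pose.
- bot.servo_line(position, ori=None, velocity=0.15): straight line of the TCP; ori=None keeps the orientation; velocity is the mean speed in m/s.
- bot.goto_joints(angles): joint-space move.
- hand.move_gripper(opening, strength=None): finger opening in m; strength is the grip in N (None keeps the last); returns when the fingers have stopped.
- bot.dwell(seconds).
- kinematics.solve_ik(position, orientation): joint angles nearest the present ones, or None.
- get_obs(): the state.
- vision.read_camera(name): name is "scene" or "top"; returns a dict with "frame" (384x512x3 uint8, red, green, blue), "intrinsics" (3x3 intrinsics, pixels), "view" (4x4, takes a point from world to camera coordinates). Camera axes: x right, y down, z forward; pixel columns grow to the right and rows downward; lengths in m; the calibration is good to about 2 mm. A picture is of the moment at which its call begins. There is no depth.
A pose or a line that the arm cannot do raises bot.IKError and nothing moves.
- hand_in(): hands the job in; it is judged then, once.
The state is a dict: "time_s": time; "joint_pos": joint angles; "joint_vel": joint speeds; "joint_efforts": joint torques, N m; "position": TCP position; "orientation": TCP orientation; "wrist_force": force on the tool from outside, world axes, zero at the start; "ft_torque": the same for the moment, N m; "gripper_width": finger opening in m; "grip_force": force on a finger pad.
Only numpy, scipy, OpenCV 4.12 (cv2) and the standard library are available. Lean on these libraries where they do the work, as an engineer would, in place of code of your own. Each camera call takes 0.05 s, during which the arm holds its last target. There are 200 camera calls.

## Task

Slide the loose slate strip lengthwise through the low gap under the bar of the clamp until its front end is pressed firmly but gently home against the stop's pad; hold that push for a moment. Then let go of the slate and press the bar's knob down gently until the bar rests on the slate and pins it there, still touching the stop. Slate is brittle, so never force it, and leave the dish, hammer head and loose hook undisturbed.

Things in the scene. Friction and masses are not known exactly. Their poses are not given: they have to be found in the camera images.
- slate_center (a point): Centre (6 mm over the bench) of the loose dark slate strip, 200 x 50 x 12 mm (own x, y, z), 0.22 to 0.42 kg, flat on the bench before the clamp's mouth, own x roughly towards the clamp. Grip it across its width 20 mm from its outer end, fingertips close to the bench, and drag it. It chips at over 18 N against the stop, or 30 N against the rails or under the bar.
- clamp: Fixed steel bar clamp; origin on the bench under the bar's middle. Slate goes in along own +x at y = 0. Rails 16 mm high leave a channel 54 mm wide (2 mm free each side) from x = -35 to 60 mm; flared plates widen the mouth to about 80 mm at x = -62. Rails and plates end by y = +-50. Posts at x = 0, y = +-36, 66 mm high. The channel's floor is the bench.
- stop: Steel block across the clamp's far end, 24 x 80 x 26 mm; origin on the bench under its middle, 125 mm beyond the clamp's; axes as the clamp's. A hand-set screw through it (setting unknown) holds a pad, 26 mm wide, 2 to 15 mm up, facing the slate 35 to 65 mm before the origin. The pad is sprung, 4 N per mm. Home: slate pressed on it at 8 to 14 N for half a second (dragging takes 1 to 4 N besides).
- bar_knob (a point): Centre of the flat round top of the knob (36 mm across, 12 mm thick) on the middle of the clamp's sliding bar, straight over the clamp's origin, about 68 mm above the bench when up; goes down with the bar. Press it straight down with closed fingers. The bar below is 110 mm across (clamp y), 50 mm deep (clamp x), its underside 52 mm below the knob's top.
- bar (a joint): Downward travel of the bar in m. 0: up, underside 16 mm over the bench (4 mm over the slate); 0 to 0.0015 at the start; at 0.004 it rests on the slate. Friction holds it where it is left: it takes about 8 N to move down, and once on the slate the force climbs steeply; 12 to 20 N on the knob is enough.
- dish: Bystander: white ceramic dish with small hooks in it, 110 mm across, 26 mm high; origin under its centre.
- hammerhead: Bystander: bronze hammer head without its handle, 97 x 32 x 32 mm; origin under its middle.
- hook: Bystander: loose stainless hook of 6 mm wire, lying flat, about 86 x 32 mm; origin on the bench near its middle.
Not all that is in view belongs to the job. What is shaped like the part that bears slate_center but pink is not meant. Of the things shaped like the stop, the steel one is meant.

How it is judged:
By the outcome, as a careful person would: the job done as asked, in the order asked, and still so for the second after the job is handed in, with the robot touching nothing.
It also fails if it takes over 64 s, if anything falls off the work surface, if the arm or the gripper's body presses on something with over 40 N, if the wrist force passes 120 N, or if a joint passes its speed limit or range.

## Working session

There is one attempt and no reset: what is moved stays moved. The work goes in short steps, each a Python script; the robot and the scene stay as the last script left them, time stands still between calls to the robot, and variables do not carry over. Pictures are saved under pics/ and viewed, at most 10 in all, crops included, and the job is handed in when it is done.

```bash
mkdir -p pics
cat > h.py <<'E'
import numpy as np,cv2
from workcell import bot,hand,kinematics,get_obs,vision,hand_in
def snap(n):
    c=vision.read_camera(n); np.savez(f'{n}.npz',K=c['intrinsics'],V=c['view'],f=c['frame']); return c['frame'][:,:,::-1]
def ray(n,px,z):
    d=np.load(f'{n}.npz');K,V=d['K'],d['V']
    R,t=V[:3,:3],V[:3,3];o=-R.T@t;r=R.T@np.linalg.inv(K)@np.array([px[0],px[1],1.])
    return o+r*(z-o[2])/r[2]
def proj(n,p):
    d=np.load(f'{n}.npz');q=d['K']@(d['V'][:3,:3]@np.array(p)+d['V'][:3,3]);return q[:2]/q[2]
E
python3 - <<'E'
from h import *
for n in('scene','top'):
    cv2.imwrite(f'pics/{n}0.png',cv2.resize(snap(n),(800,600),interpolation=cv2.INTER_CUBIC))
    d=np.load(n+'.npz');print(d['K'],d['V'])
print(get_obs())
E
```

```text
[[443.43169813   0.         253.9520504 ]
 [  0.         443.43169813 192.96222696]
 [  0.           0.           1.        ]] [[ 0.16599794  0.98610075  0.00707027 -0.17895015]
 [ 0.69528431 -0.11195219 -0.70996228 -0.35655945]
 [-0.6993028   0.12276813 -0.70420422  1.27313742]
 [ 0.          0.          0.          1.        ]]
[[447.57119552   0.         262.14873643]
 [  0.         447.57119552 188.69468688]
 [  0.           0.           1.        ]] [[-0.01922448 -0.99944628  0.02715803  0.07615742]
 [-0.99452755  0.01632584 -0.10319119  0.58984437]
 [ 0.10269067 -0.0289932  -0.99429071  0.85100796]
 [ 0.          0.          0.          1.        ]]
{'time_s': 0.1, 'joint_pos': array([-1.33140161e+00,  3.53563743e-01,  1.63406248e+00, -5.12954367e-07,
        1.15520802e+00, -2.41260450e-03]), 'joint_vel': array([-0.00189916, -0.00124152, -0.0021359 , -0.00093327,  0.00027864,
        0.00114364]), 'joint_efforts': array([-6.56434477e-04, -6.06356335e+01, -3.42819858e+01, -2.56716896e-05,
        3.93011898e-03, -2.36858955e-05]), 'position': array([ 0.14955615, -0.6064206 ,  0.24764504]), 'orientation': array([ 9.92699847e-01,  1.20609400e-01, -7.36194820e-05, -6.16413490e-04]), 'wrist_force': array([-0.86760254, -0.54063525,  0.57906668]), 'ft_torque': array([-0.04458973, -0.03061019, -0.0255921 ]), 'grip_force': 0.0, 'gripper_width': 0.0851597497714844}
```

View pics/scene0.png

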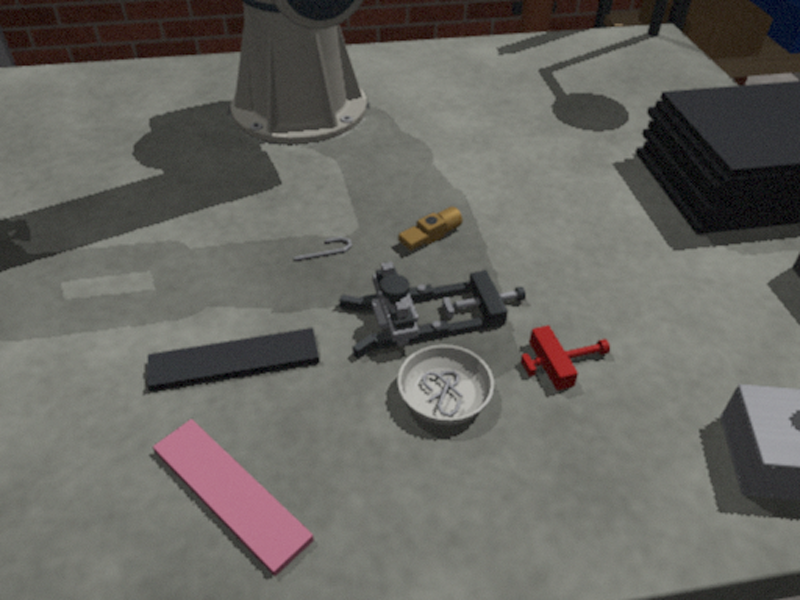

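View pics/top0.png

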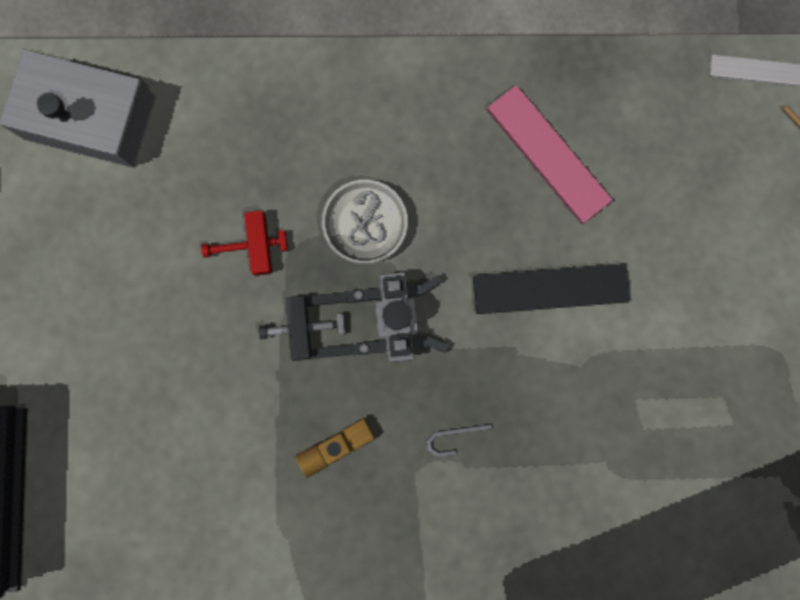

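Slate is at top (550,288), clamp knob (398,315), steel stop (300,327). The red stop and pink strip are decoys. I'll enlarge both views.

Run:
```python
from h import *
a=np.load('top.npz')['f'][160:240,160:410,::-1];b=np.load('scene.npz')['f'][165:250,90:340,::-1]
f=lambda i:cv2.resize(i,None,fx=3.2,fy=3.2,interpolation=cv2.INTER_CUBIC)
im=np.vstack([f(a),f(b)]);im=np.clip(im.astype(float)*1.5,0,255);cv2.imwrite('pics/crop.png',im);print(im.shape)
```

```text
(528, 800, 3)[ WARN:0@0.190] global loadsave.cpp:1063 imwrite_ Unsupported depth image for selected encoder is fallbacked to CV_8U.
```

View pics/crop.png

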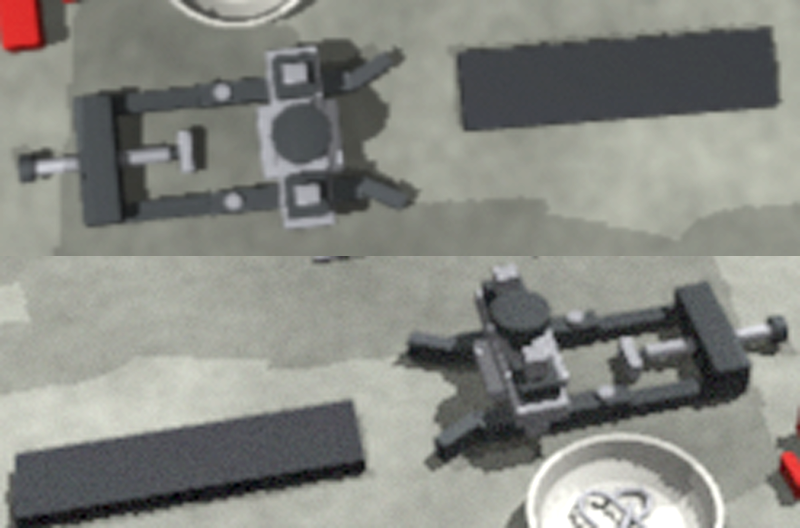

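The crop shows the slate corners at top (458,52),(772,28),(778,104),(466,130), the knob at (302,133), the stop top at (75..118, 95..224) and the pad face near (192,150). The lower half shows the same parts from the scene camera.

Run:
```python
from h import *
T=lambda x,y,z:ray('top',((x+.5)/3.2-.5+160,(y+.5)/3.2-.5+160),z)[:2]
S=lambda x,y,z:ray('scene',((x+.5)/3.2-.5+90,(y+.5-256)/3.2-.5+165),z)[:2]
np.set_printoptions(precision=4,suppress=True)
def slate(c):
    c=np.array(c);print('slate',c.mean(0),'len',np.linalg.norm(c[1]-c[0]),np.linalg.norm(c[2]-c[3]),'wid',np.linalg.norm(c[3]-c[0]),np.linalg.norm(c[2]-c[1]));d=c[0]+c[3]-c[1]-c[2];print('yaw',np.arctan2(d[1],d[0]))
slate([T(458,52,.012),T(772,28,.012),T(778,104,.012),T(466,130,.012)])
slate([S(352,402,.012),S(15,455,.012),S(18,512,.012),S(365,462,.012)])
print('knob',T(302,133,.068),S(520,311,.068))
st=np.array([T(75,98,.026),T(113,95,.026),T(118,221,.026),T(84,224,.026)]);print('stop',st.mean(0),np.linalg.norm(st[0]-st[3]),np.linalg.norm(st[0]-st[1]))
ss=np.array([S(677,290,.026),S(712,284,.026),S(748,362,.026),S(715,368,.026)]);print('stopS',ss.mean(0),np.linalg.norm(ss[0]-ss[3]),np.linalg.norm(ss[0]-ss[1]))
for a,b in(((130,101),(265,90)),((135,212),(280,200))):
    d=T(*a,.016)-T(*b,.016);print('rail yaw',np.arctan2(d[1],d[0]))
    print(T(*a,.016),T(*b,.016))
for s,k in((st,T(302,133,.068)),(ss,S(520,311,.068))):
    d=s.mean(0)-k;print('dist',np.linalg.norm(d),np.arctan2(d[1],d[0]))
print('pad',T(192,150,.012),S(625,340,.012))
for n,p in(('dish',(365,221)),('hammer',(335,448)),('hook',(455,437))):print(n,ray('top',np.array(p)*.64,.01))
```

```text
slate [ 0.5991 -0.1189] len 0.2008831201019432 0.19864870167981766 wid 0.049510601920109 0.048558880282947935
yaw 1.63423484136091
slate [ 0.5988 -0.1186] len 0.19840630670625226 0.19653964742989624 wid 0.049261143238318 0.04416970650057622
yaw 1.6129919523223801
knob [0.5638 0.0824] [0.5652 0.0824]
stop [0.553  0.2073] 0.0773530901640789 0.02329674941247225
stopS [0.5531 0.2074] 0.07257158100591873 0.023920457637991926
rail yaw 1.6362701487192242
[0.5895 0.1884] [0.595  0.1045]
rail yaw 1.6347835914920745
[0.5206 0.1857] [0.5264 0.0962]
dist 0.12534426958121023 1.6567244185541552
dist 0.12563166654715446 1.6671680938631992
pad [0.5586 0.1505] [0.5438 0.1539]
dish [0.6905 0.1212 0.01  ]
hammer [0.4015 0.1624 0.01  ]
hook [0.4117 0.0112 0.01  ]
```

```bash
cat >> h.py <<'E'
O=np.array([.5635,.0824]);YAW=1.648
u=np.array([np.cos(YAW),np.sin(YAW)]);v=np.array([-u[1],u[0]])
SG=1
def q(yaw,flip): 
    p=(yaw-np.pi*flip)/2; return np.array([np.cos(p),np.sin(p),0,0])
def st():
    o=get_obs();d=o['position'][:2]-O;f=o['wrist_force']
    return o['time_s'],d@u,d@v,o['position'][2],f[:2]@u,f[:2]@v,f[2],o['gripper_width'],o['grip_force'],o['ft_torque'][2]
def show(t=''): print(t,np.round(st(),4))
E
python3 - <<'E'
from h import *
g=np.array([.6036,-.1987]);yaw=1.628
print(bot.tcp_to_tips)
for f in(0,1):print(f,kinematics.solve_ik([*g,.06],q(yaw,f)),kinematics.solve_ik([*(O-.112*u),.02],q(YAW,f)))
f=int(np.argmin([abs(kinematics.solve_ik([*g,.06],q(yaw,f))[5]) for f in(0,1)]));print('flip',f)
open('flip','w').write(str(f))
bot.reach([*g,.10],q(yaw,f));show()
bot.servo_line([*g,.0215],velocity=.08);show('down')
hand.move_gripper(.04,35);show('grip')
cv2.imwrite('pics/grip.png',snap('scene')[165:300,60:300].repeat(3,0).repeat(3,1))
E
```

```text
0.017
0 [-3.20378782e-01  5.88026261e-01  1.73663996e+00 -4.44089210e-16
  8.16926427e-01 -3.77582455e-01] [-5.37264226e-02  5.80004274e-01  1.89052599e+00 -4.44089210e-16
  6.71062390e-01 -1.30930096e-01]
1 [-3.20378782e-01  5.88026261e-01  1.73663996e+00 -4.44089210e-16
  8.16926427e-01  2.76401020e+00] [-5.37264226e-02  5.80004274e-01  1.89052599e+00 -4.44089210e-16
  6.71062390e-01  3.01066256e+00]
flip 0
 [ 2.3417 -0.2843 -0.0181  0.1003 -0.087  -0.0638  0.1444  0.0855  0.
  0.042 ]
down [ 3.475  -0.2835 -0.0187  0.022   0.3459  0.0786 -0.2502  0.0854  0.
 -0.0277]
grip [ 3.90830e+00 -2.83500e-01 -1.85000e-02  2.23000e-02  3.03200e-01
  1.44440e+00  4.96850e+00  4.84000e-02  3.56518e+01 -1.60000e-02]
```

View pics/grip.png

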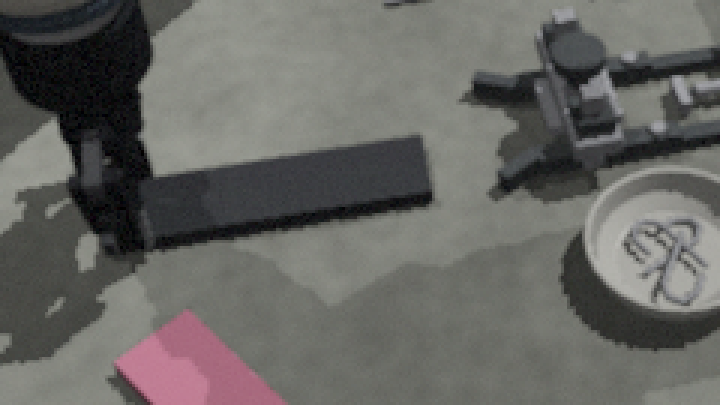

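The slate is gripped near its outer end, with its front end at crop (425,170) and clear of the mouth. I'll relieve the downward load, then line it up in front of the mouth.

```bash
cat >> h.py <<'E'
def to(x,y,z,vel=.05,yaw=YAW):
    bot.servo_line([*(O+x*u+y*v),z],q(yaw,0),velocity=vel)
E
python3 - <<'E'
from h import *
to(-.2835,-.0185,.0223,.02,1.628);show('up')
to(-.262,0,.0223,.05);show('aligned')
f=lambda i:cv2.resize(i,None,fx=3.2,fy=3.2,interpolation=cv2.INTER_CUBIC)
im=np.vstack([f(snap('top')[165:235,160:410]),f(snap('scene')[165:250,90:340])])
cv2.imwrite('pics/align.png',np.clip(im*1.5,0,255).astype(np.uint8))
E
```

```text
up [ 4.20830e+00 -2.83500e-01 -1.85000e-02  2.23000e-02 -5.15800e-01
  5.54000e-01  5.03400e-01  4.85000e-02  3.66465e+01 -5.82000e-02]
aligned [ 4.92500e+00 -2.61500e-01  5.00000e-04  2.23000e-02  2.30060e+00
  1.16480e+00  1.83500e+00  4.86000e-02  3.67813e+01  1.43900e-01]
```

View pics/align.png

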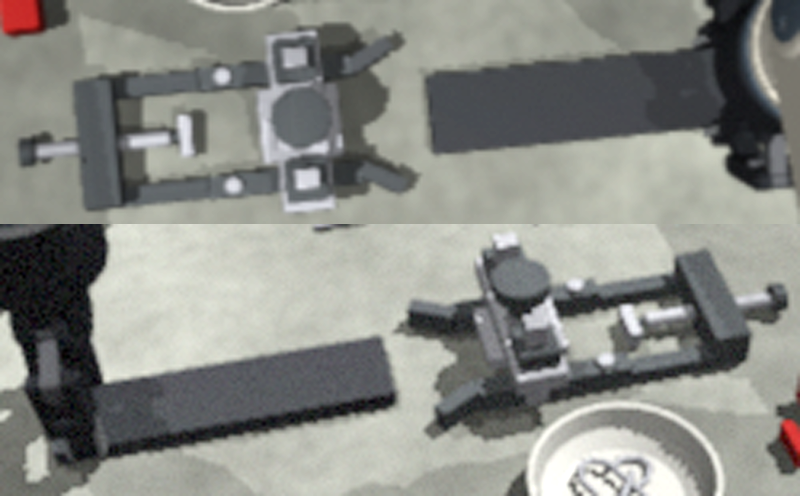

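Slate front corners are at top-crop (428,72),(432,152), centred between the flare tips (400,40),(405,185).

Run:
```python
from h import *
np.set_printoptions(precision=4,suppress=True)
def T(x,y,z):
    d=ray('top',((x+.5)/3.2-.5+160,(y+.5)/3.2-.5+165),z)[:2]-O;return np.array([d@u,d@v])
def S(x,y,z):
    d=ray('scene',((x+.5)/3.2-.5+90,(y+.5-224)/3.2-.5+165),z)[:2]-O;return np.array([d@u,d@v])
print('front',T(428,72,.012),T(432,152,.012),'back',T(690,50,.012),T(710,128,.012))
print('frontS',S(383,338,.012),S(397,395,.012))
print('flare tips',T(400,38,.016),T(412,182,.016))
print('rails outer',T(120,73,.016),T(265,63,.016),T(137,204,.016),T(280,192,.016))
print('posts',T(294,57,.066),T(307,180,.066),'knob',T(303,118,.068))
```

```text
front [-0.0824 -0.0252] [-0.0797  0.025 ] back [-0.2493 -0.0236] [-0.2558  0.0267]
frontS [-0.0814  0.0239] [-0.0814 -0.0251]
flare tips [-0.0667 -0.0478] [-0.065   0.0425]
rails outer [ 0.1092 -0.0421] [ 0.019 -0.04 ] [0.1055 0.0398] [0.0171 0.0409]
posts [ 0.0013 -0.0362] [0.0005 0.0366] knob [-0.0005  0.0004]
```

Run:
```python
from h import *
y=0.;to(-.222,y,.0223,.04);show('mouth')
x=-.222
while x<-.134-1e-6:
    x=min(x+.008,-.134);to(x,y,.0223,.04);s=st();print(np.round(s,4))
    if abs(s[5])>3: y+=np.clip(s[5]*.00008,-.0006,.0006)
    if abs(s[5])>12 or abs(s[4])>9 or abs(s[9])>1.5: print('STOP',y);break
print(x,y)
```

```text
mouth [ 6.17500e+00 -2.21800e-01  1.00000e-04  2.23000e-02  1.78160e+00
 -2.14600e-01  6.66400e-01  4.88000e-02  3.66288e+01  7.10000e-03]
[ 6.52500e+00 -2.13600e-01  0.00000e+00  2.23000e-02  1.51880e+00
  4.43400e-01  3.91000e-02  4.83000e-02  3.65846e+01 -1.12400e-01]
[ 6.8750e+00 -2.0550e-01  0.0000e+00  2.2300e-02  1.7318e+00 -9.3940e-01
 -2.9300e-01  4.8300e-02  3.6586e+01 -4.6700e-02]
[ 7.22500e+00 -1.97500e-01  0.00000e+00  2.23000e-02  1.64610e+00
  3.18000e-02  9.50500e-01  4.86000e-02  3.65837e+01 -1.35000e-02]
[ 7.57500e+00 -1.89500e-01  0.00000e+00  2.23000e-02  2.40860e+00
 -2.13200e-01  8.89000e-02  4.85000e-02  3.65776e+01 -1.88000e-02]
[ 7.92500e+00 -1.81500e-01  0.00000e+00  2.23000e-02  1.69900e+00
  1.69400e-01 -2.13700e-01  4.85000e-02  3.65717e+01 -2.09000e-02]
[ 8.27500e+00 -1.73600e-01  0.00000e+00  2.23000e-02  2.31530e+00
 -7.97400e-01  7.05400e-01  4.89000e-02  3.65657e+01 -8.50000e-03]
[ 8.62500e+00 -1.65500e-01 -0.00000e+00  2.23000e-02  2.29520e+00
 -2.86000e-02 -3.92000e-01  4.85000e-02  3.65602e+01 -6.90000e-03]
[ 8.97500e+00 -1.57500e-01  0.00000e+00  2.23000e-02  1.88490e+00
 -8.06000e-02  2.25700e-01  4.85000e-02  3.65534e+01 -8.80000e-03]
[ 9.3250e+00 -1.4950e-01  0.0000e+00  2.2300e-02  2.1838e+00  5.0100e-02
 -7.1910e-01  4.8400e-02  3.6547e+01 -6.3300e-02]
[ 9.67500e+00 -1.41600e-01  0.00000e+00  2.23000e-02  1.56780e+00
 -2.41000e-01 -6.92500e-01  4.87000e-02  3.65409e+01 -3.79000e-02]
[ 1.00250e+01 -1.33500e-01  0.00000e+00  2.23000e-02  1.03660e+00
 -4.46300e-01 -1.52000e-02  4.82000e-02  3.65336e+01 -4.47000e-02]
-0.134 0.0
```

```bash
cat >> h.py <<'E'
def avg(n=5):
    a=[]
    for _ in range(n): bot.dwell(.02);a.append(st())
    return np.mean(a,0)
E
python3 - <<'E'
from h import *
x=-.134
while x<-.100:
    x+=.001 if x>-.1245 else .003
    to(x,0,.0223,.02);s=avg();print(round(x,4),np.round(s[[0,1,4,5,6,9]],4))
    if s[4]<-5 or abs(s[5])>12: break
E
```

```text
-0.131 [ 1.0375e+01 -1.3080e-01  1.5359e+00  1.8070e-01 -3.6240e-01  8.2000e-03]
-0.128 [10.7583 -0.1279  0.9692 -0.4382  0.1429 -0.023 ]
-0.125 [11.1417 -0.1248  0.9052 -0.4215 -0.6237 -0.023 ]
-0.122 [ 1.1525e+01 -1.2180e-01  1.1406e+00 -1.0510e-01 -9.4820e-01 -2.9000e-03]
-0.121 [ 1.18583e+01 -1.21000e-01  2.51000e-02 -9.54000e-02 -7.21400e-01
  2.00000e-03]
-0.12 [12.1917 -0.12   -0.7904 -0.2068 -0.7095 -0.0327]
-0.119 [12.525  -0.119  -0.485   0.3855 -0.6226 -0.0173]
-0.118 [ 1.28583e+01 -1.17900e-01 -3.02300e-01  2.35800e-01 -8.89000e-01
 -6.50000e-03]
-0.117 [13.1917 -0.1169 -0.2148  0.0912 -0.9876 -0.0221]
-0.116 [13.525  -0.1159 -0.5036  0.2343 -0.5717 -0.0251]
-0.115 [13.8583 -0.1149  0.4249 -0.1289 -1.0125 -0.0422]
-0.114 [14.1917 -0.1139 -0.1473 -0.2717 -0.8905 -0.0409]
-0.113 [ 1.4525e+01 -1.1290e-01 -2.4300e-01 -1.5500e-02 -8.6280e-01  1.1400e-02]
-0.112 [14.8583 -0.1119 -0.6473 -0.205  -0.6278 -0.0177]
-0.111 [15.1917 -0.1112 -3.0827  0.2346 -1.5101  0.0216]
-0.11 [ 1.5525e+01 -1.1040e-01 -5.2383e+00 -1.4350e-01 -1.8975e+00  5.0000e-03]
```

Run:
```python
from h import *
x=-.110
while x<-.103:
    x+=.0006
    to(x,0,.0223,.02);s=avg();print(round(x,4),np.round(s[[0,1,4,5,6,9]],4))
    if s[4]<-11.2 or abs(s[5])>12: break
print('hold')
for _ in range(3): bot.dwell(.4);print(np.round(avg()[[0,1,4,5,6,9]],4))
open('x','w').write(str(x))
```

```text
-0.1094 [15.8583 -0.11   -6.5133 -0.2666 -1.9146  0.0249]
-0.1088 [ 1.61917e+01 -1.09600e-01 -7.71050e+00  9.30000e-03 -1.80770e+00
  4.95000e-02]
-0.1082 [16.525  -0.1092 -9.4989 -0.2166 -1.8949  0.0805]
-0.1076 [ 16.8583  -0.1088 -10.9242  -0.08    -1.6194   0.0742]
-0.107 [ 17.1917  -0.1084 -12.3424  -0.2499  -1.556    0.0512]
hold
[ 17.675   -0.1084 -12.2799  -0.2545  -1.4125   0.0765]
[ 18.1583  -0.1084 -12.3899   0.0462  -1.6355   0.0639]
[ 18.6417  -0.1084 -11.9672  -0.0446  -1.884    0.0559]
```

Home push reads about 12.2 N, steady for 1.5 s. Next I'll ease back to a light contact, release, and look.

Run:
```python
from h import *
x=float(open('x').read())
while x>-.1135:
    x-=.0006
    to(x,0,.0223,.02);s=avg();print(round(x,4),np.round(s[[0,1,4,5,6]],4))
    if s[4]>-2.6 or s[1]<-.1108: break
hand.move_gripper(.075);show('open')
to(-.112,0,.10,.1);show('up')
f=lambda i:cv2.resize(i,None,fx=4,fy=4,interpolation=cv2.INTER_CUBIC)
im=np.vstack([f(snap('top')[165:235,160:360]),f(snap('scene')[165:240,140:340])])
cv2.imwrite('pics/rel.png',np.clip(im*1.5,0,255).astype(np.uint8))
```

```text
-0.1076 [ 18.975   -0.1089 -12.0773  -0.0988  -1.7427]
-0.1082 [ 19.3083  -0.1093 -10.4514   0.2601  -1.6297]
-0.1088 [19.6417 -0.1097 -8.8908  0.1434 -1.407 ]
-0.1094 [19.975  -0.1101 -7.0099  0.1325 -1.8655]
-0.11 [20.3083 -0.1105 -5.88   -0.4506 -1.6111]
-0.1106 [20.6417 -0.1108 -4.8881 -0.2741 -1.7829]
open [ 2.10583e+01 -1.10300e-01  0.00000e+00  2.23000e-02 -2.58800e-01
  2.87300e-01 -4.69700e-01  7.49000e-02  0.00000e+00  1.80000e-02]
up [ 2.19833e+01 -1.12000e-01  4.00000e-04  9.95000e-02  5.06800e-01
  1.06050e+00 -4.46200e-01  7.51000e-02  0.00000e+00  3.43000e-02]
```

View pics/rel.png

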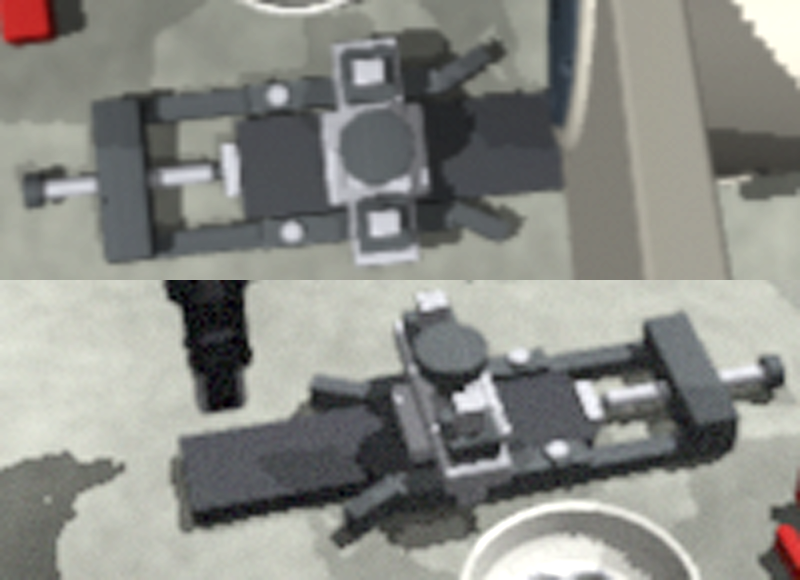

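The slate passes under the bar with its front end at the pad (top crop (238,165)), and the fingers are clear. A sub-mm gap can't be seen here, so I'll check contact with a light nudge of the closed fingers on the outer end, then withdraw slowly.

Run:
```python
from h import *
to(-.168,0,.09,.12)
hand.move_gripper(0.0,20)
to(-.168,0,.0225,.08);b=avg();print(np.round(b[[0,1,3,4,6]],4))
to(-.149,0,.0225,.04)
x=-.149
while x<-.128:
    x+=.001
    to(x,0,.0225,.02);s=avg(3);F=s[4]-b[4];print(round(x,4),np.round(s[[0,1,6]],4),round(F,2))
    if F<-4: break
to(x-.003,0,.0225,.008);show('back')
to(x-.025,0,.0225,.08);to(x-.025,0,.11,.15);show()
```

```text
[ 2.445e+01 -1.681e-01  2.300e-02  1.434e-01  2.680e-01]
-0.148 [25.3917 -0.1481  0.1937] -0.14
-0.147 [25.6917 -0.147   0.2958] -0.37
-0.146 [25.9917 -0.1459 -0.4232] 0.26
-0.145 [26.2917 -0.145   0.1764] -0.26
-0.144 [26.5917 -0.144  -0.1321] 0.31
-0.143 [26.8917 -0.143  -0.1906] -0.43
-0.142 [27.1917 -0.1421 -0.1462] -1.52
-0.141 [27.4917 -0.1413 -0.4845] -5.2
back [ 2.80333e+01 -1.43900e-01  1.00000e-04  2.25000e-02  1.74600e-01
  1.21900e-01  1.47600e-01 -1.00000e-04  0.00000e+00  1.42000e-02]
 [ 2.91917e+01 -1.65800e-01  4.00000e-04  1.09500e-01 -3.81700e-01
  3.17000e-02 -7.64000e-02 -2.00000e-04  0.00000e+00 -3.80000e-03]
```

Run:
```python
from h import *
to(0,0,.11,.15);b=avg();to(0,0,.090,.06)
z=.090
while z>.074:
    z-=.0006 if z<.0875 else .0015
    to(0,0,z,.02);s=avg(3);F=s[6]-b[6];print(round(z,4),np.round(s[[0,3,4,5]],4),round(F,2))
    if F>14: break
bot.dwell(.3);show('held')
to(0,0,z+.02,.05);to(-.05,0,.14,.15);show('up')
f=lambda i:cv2.resize(i,None,fx=3.2,fy=3.2,interpolation=cv2.INTER_CUBIC)
cv2.imwrite('pics/fin.png',np.clip(f(snap('scene')[120:290,90:340])*1.4,0,255).astype(np.uint8))
```

```text
0.0885 [3.13e+01 8.87e-02 1.00e-03 8.41e-02] -0.22
0.087 [31.6     0.087   0.0339 -0.1317] -0.41
0.0864 [31.9     0.0864 -0.1029  0.1755] -0.4
0.0858 [32.2     0.0858 -0.343  -0.1791] -0.7
0.0852 [32.5     0.0852  0.504  -0.1707] -0.58
0.0846 [32.8     0.0847  0.1194  0.6007] 1.31
0.084 [33.1     0.0843  0.2909  1.6087] 5.12
0.0834 [3.3400e+01 8.3800e-02 2.7200e-02 1.4221e+00] 5.96
0.0828 [33.7     0.0832 -0.4852  1.8114] 5.87
0.0822 [34.      0.0826  0.2676  1.4482] 6.47
0.0816 [34.3     0.082   0.38    1.6731] 5.34
0.081 [34.6     0.0814 -0.0773  1.5531] 6.1
0.0804 [34.9     0.0811  0.1966  2.8804] 9.45
0.0798 [35.2     0.081  -0.6558  4.5225] 15.68
held [ 3.55167e+01  0.00000e+00 -2.00000e-04  8.10000e-02  2.86000e-01
  4.58130e+00  1.67829e+01 -2.00000e-04  8.13020e+00  4.76000e-02]
up [ 3.66417e+01 -5.01000e-02  2.00000e-04  1.39900e-01 -8.20000e-03
  6.12400e-01 -4.39400e-01  3.00000e-04  0.00000e+00 -5.44000e-02]
```

View pics/fin.png

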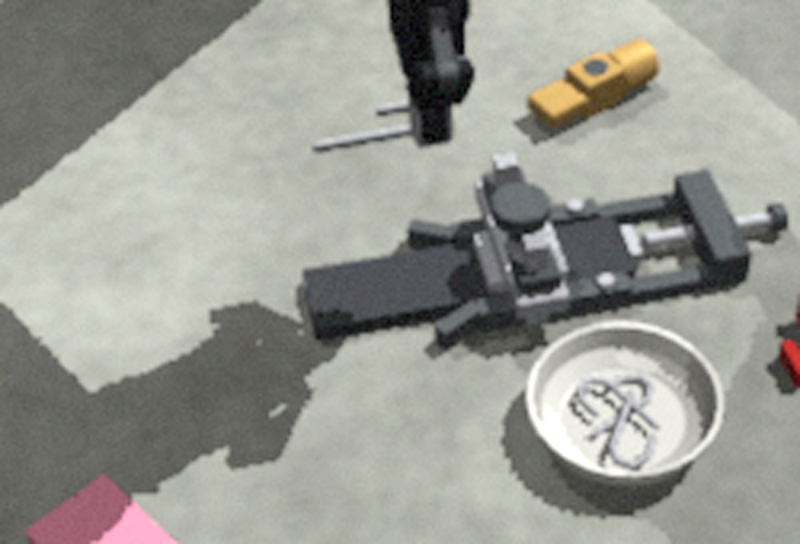

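The bar has seated on the slate (force rose steeply to 16.8 N after about 4 mm), the slate still meets the pad at crop (630,240), and the bystanders are undisturbed.

```bash
python3 -c "
from h import *
print(hand_in())"
```

```text
the job is handed in; nothing more can be done
None
```

The job is handed in at about 37 s: the slate was held home at about 12 N for over a second, then released and pinned under the bar with about 17 N on the knob; it still appears to touch the stop, and the dish, hammer head and hook look undisturbed.

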